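# Tally the specimen on the plate

### The job

One mineral specimen lies alone on the white plate: tally it by pressing the console key of the same colour fully down with the fingertips and letting it come up again, then press the white key fully down to confirm, and withdraw the hand a good hand's breadth above the console. Press gently, press no other colour key, and leave the specimens and everything else on the table where they are; nothing is to be picked up.

Things in the scene. Friction and masses are not known exactly. Their poses are not given: they have to be found in the camera images.
- console: grey tally console, a fixed block 160 x 300 x 35 mm (its x by y by height); origin at the centre of its underside, z up, its x axis points from the near row (white key) to the far row (four colour keys). It stands anywhere within some 16 cm to either side and is turned up to 17 degrees; the colour keys change places from start to start
- key_green_top (a point): centre of the top face of the green round push key, 28 mm across, far row of four keys 68 mm apart; 57 mm above the table when up and 10 mm proud of its black collar (44 mm across); moves down as the key is pressed
- key_green (a joint): how far the green key is pressed, in m: 0 up, 0.008 fully down. It registers when 0.005 or more; a spring resists with about 1.5 N at the top, 5 N fully down, and returns it
- key_red_top (a point): centre of the top face of the red round push key, 28 mm across, far row of four keys 68 mm apart; 57 mm above the table when up and 10 mm proud of its black collar (44 mm across); moves down as the key is pressed
- key_red (a joint): how far the red key is pressed, in m: 0 up, 0.008 fully down. It registers when 0.005 or more; a spring resists with about 1.5 N at the top, 5 N fully down, and returns it
- key_blue_top (a point): centre of the top face of the blue round push key, 28 mm across, far row of four keys 68 mm apart; 57 mm above the table when up and 10 mm proud of its black collar (44 mm across); moves down as the key is pressed
- key_blue (a joint): how far the blue key is pressed, in m: 0 up, 0.008 fully down. It registers when 0.005 or more; a spring resists with about 1.5 N at the top, 5 N fully down, and returns it
- key_yellow_top (a point): centre of the top face of the yellow round push key, 28 mm across, far row of four keys 68 mm apart; 57 mm above the table when up and 10 mm proud of its black collar (44 mm across); moves down as the key is pressed
- key_yellow (a joint): how far the yellow key is pressed, in m: 0 up, 0.008 fully down. It registers when 0.005 or more; a spring resists with about 1.5 N at the top, 5 N fully down, and returns it
- key_white_top (a point): centre of the top face of the white round push key, 32 mm across, near row, alone; 57 mm above the table when up and 10 mm proud of its black collar (48 mm across); moves down as the key is pressed
- key_white (a joint): how far the white key is pressed, in m: 0 up, 0.008 fully down. It registers when 0.005 or more; a spring resists with about 1.5 N at the top, 5 N fully down, and returns it
- plate: fixed round white plate 110 mm across, 6 mm thick, flat on the table beyond the console; origin at the centre of its underside. The one specimen to be tallied lies on it, alone
- tray: fixed black rubber mat 100 x 280 x 6 mm beyond the console, beside the plate; origin at the centre of its underside. The other three specimens lie on it, in a row along its y axis
- specimen_green_center (a point): centre of the loose green mineral specimen (malachite), a lump about 48 x 38 x 44 mm, 90 g; this point is 18 mm above its underside. On the white plate or on the black mat; not to be moved
- specimen_red_center (a point): centre of the loose red mineral specimen (jasper), a lump about 48 x 38 x 44 mm, 90 g; this point is 18 mm above its underside. On the white plate or on the black mat; not to be moved
- specimen_blue_center (a point): centre of the loose blue mineral specimen (lazurite), a lump about 48 x 38 x 44 mm, 90 g; this point is 18 mm above its underside. On the white plate or on the black mat; not to be moved
- specimen_yellow_center (a point): centre of the loose yellow mineral specimen (sulphur), a lump about 48 x 38 x 44 mm, 90 g; this point is 18 mm above its underside. On the white plate or on the black mat; not to be moved
- mug: loose white mug, 82 mm across, 95 mm tall, left of the console; origin at the centre of its underside; not to be moved
- torch: loose black pocket torch standing on end, 40 mm across, 120 mm tall, right of the console; origin at the centre of its underside; not to be moved
- sample_box: loose clear open plastic box 120 x 90 x 45 mm, right of the console; origin at the centre of its underside; not to be moved
- loupe: loose folding magnifier lying flat, 94 mm long, 12 mm thick, near left; origin under its round lens, the black handle runs along its -x to 72 mm; not to be moved
Things that resemble listed ones, but are neither listed nor needed, are in the scene too. Leave any pink look-alike of the part that bears specimen_blue_center alone. Leave any grey look-alike of the part that bears specimen_red_center alone.

How it is judged:
By the outcome, as a careful person would: the job done as asked, in the order asked, and still so for the second after the job is handed in, with the robot touching nothing.
It also fails if it takes over 37 s, if anything falls off the work surface, if the arm or the gripper's body presses on something with over 40 N, if the wrist force passes 120 N, or if a joint passes its speed limit or range.

### The arm

A 6-joint arm with a two-finger parallel gripper is mounted at the origin on the work surface. World frame = base frame: x ahead of the robot, y to its left, z up, the work surface at z = 0. Lengths are in m, angles in rad, forces in N, time in s.
With the tool pointing down it reaches from about 0.325 to 1 m from the base axis. Payload 5.1 kg.
Tool frame: the origin (TCP) lies at the very end of the fingers, on their centre line; the grasp point (between the pads) lies bot.grip_point_offset behind it (bot.grip_point_offset is the distance from the TCP to the grasp point, in m); x points along the fingers, y is the direction in which the jaws open and shut, and the axes are right-handed (so a half turn about x gives the same grasp; the last joint's range is limited). The gripper opens to 85 mm and grips with 20 to 120 N. Pads are 22 mm wide; open, the fingers measure 114 mm over their backs; the gripper's body (76 mm by 85 mm) begins 54 mm behind the grasp point. The pads swing forward as they close: fully open they stand 13 mm farther back than shut.
Start: joints at [1.188, 0.124, 1.65, -0, 1.367, -0.083], TCP at [0.192, 0.621, 0.231] pointing down, gripper open.
Joint ranges: [-2.61, 2.61], [-1.02, 2.33], [0.03, 2.71], [-1.35, 4.49], [0.32, 2.68], [-2.91, 2.91]. Speed limits (rad/s): [2.57, 2.57, 3.14, 3.14, 3.14, 3.14].

### API

Orientations are given as a unit quaternion [x, y, z, w].
In Python, from plant import monitor, optics, hand_in, models, bot gives the robot as it stands.
- The arm moves only by the shell command python3 -m creep 'ROWS'. ROWS is JSON, a list of rows, each a list of 7 numbers: the turn, a rotation vector about the tool's x, y, z in rad, then the shift along the tool's x, y, z in mm, then the closure, from 0 (fully open) to 1 (shut). In form: [[wx, wy, wz, dx, dy, dz, grip], ...]. A call has 1 to 12 rows; each row shifts and turns the commanded pose from where the row before left it, along the tool's axes as they then stand; what a row does not reach is not made up. A row lasts 1/12 s, in which the tool goes at most 41.7 mm and 7.16 degrees, less where a joint would pass 70% of its speed; a pose out of reach is approached as far as the arm can. A call with a gripper value outside its range is refused whole. The fingers move at their own pace and stop on an object; the grip force is fixed at half the most. Time passes only in rows, so rows that do not move let the fingers close. It gives the time, the measured TCP pose, the force and the opening at its end, in the units of the state.
- monitor.sense(): the state, without advancing time (a new reading comes with each control period).
- optics.grab_frame(name): name is "side" or "top"; returns a dict with "pixels" (480x640x3 uint8, blue, green, red), "depth" (480x640 float32, m along the optical axis (not along the pixel's ray), 0 where there is no reading), "fovy" (degrees; the focal length in pixels is half the picture's height over the tangent of half this angle, whatever the lens; pixels are square), "cx", "cy" (the principal point, pixels), "position" and "orientation" of the camera in the world. Camera axes: x right, y up, looking along -z (the intrinsics and any distortion apply to the point x, -y, -z); pixel columns grow to the right and rows downward; lengths in m; the calibration is good to about 2 mm. A picture is of the moment at which its call begins.
- hand_in(): hands the job in, once; it reports no verdict.
Trained networks look in a picture, given as the dict that the camera call returned (one of the last four; its "shot" number tells which), for a name from the list of things; names that differ only in an ending like _2 or _b are one class to them, and where a whole thing is asked for, a point or a joint stands for the part that bears it (a point fixed in the world has none). Each returns a list of dicts, best first, with "score" (0 to 1); they miss things now and then, are a little off and sometimes report something else, mostly with a low value. They report only what shows in the picture. A call takes as long as a camera call. They do not tell look-alikes from the thing itself.
- models.boxes_of(label, picture): "bbox" ([centre column, centre row, width, height] as shares, 0 to 1, of the picture: columns of its width, rows of its height, round what is visible of it).
- models.cut_out(label, picture): "pixels" (480x640 bool, what is visible of it) and "bbox" ([centre column, centre row, width, height] as shares, 0 to 1, of the picture: columns of its width, rows of its height, round what is visible of it).
- models.spot_point(label, picture): "point" ([column, row] as shares, 0 to 1, of the picture: columns of its width, rows of its height: a listed point, or the origin of a listed thing).
The state is a dict: "time": time; "joint_pos": joint angles; "joint_velocities": joint speeds; "joint_torque": joint torques, N m; "eef_pos": TCP position; "eef_rot": TCP orientation; "contact_force": force on the tool from outside, world axes, zero at the start; "moment": the same for the moment, N m; "finger_gap": finger opening in m.
Only numpy, scipy, OpenCV 4.12 (cv2) and the standard library are available. Lean on these libraries where they do the work, as an engineer would, in place of code of your own. Each camera call takes 0.05 s, during which the arm holds its last target. There are 200 camera calls.

## Working session

There is one attempt and no reset: what is moved stays moved. The work goes in short steps, Python scripts to look and compute and a shell command to move; the robot and the scene stay as the last step left them, time stands still between calls to the robot, and variables do not carry over. Pictures are saved under pics/ and viewed, about 8 in all and at most 12, crops included, and the job is handed in when it is done.

```bash
mkdir -p pics; ls; cat > h.py <<'E'
import numpy as np,cv2
from scipy.spatial.transform import Rotation as R
from plant import monitor,optics,models,bot
def world(p,u,v,d=None,z=None):
    f=240/np.tan(np.radians(p['fovy'])/2)
    r=R.from_quat(p['orientation']).as_matrix()@np.array([(u-p['cx'])/f,-(v-p['cy'])/f,-1.])
    o=np.array(p['position'])
    return o+r*(d if z is None else (z-o[2])/r[2])
E
python3 - <<'E'
from h import *
for n in ('top','side'):
    p=optics.grab_frame(n); cv2.imwrite(f'pics/{n}0.png',p['pixels'])
    print(n,{k:v for k,v in p.items() if k not in('pixels','depth')})
    for c in 'green red blue yellow white'.split():
        for l in (f'key_{c}_top',f'specimen_{c}_center'):
            if l=='specimen_white_center': continue
            for q in models.spot_point(l,p)[:2]:
                u,v=q['point'][0]*640,q['point'][1]*480
                d=p['depth'][int(v),int(u)]
                print(l,round(q['score'],2),round(u),round(v),world(p,u,v,d).round(3),world(p,u,v,z=.057).round(3))
s=monitor.sense();print(s)
print(R.from_quat(s['eef_rot']).as_matrix().round(3))
E
```

```text
pics
top {'fovy': 56.15988445699383, 'cx': 314.5161721088776, 'cy': 237.5222000010549, 'position': array([0.37398541, 0.00790521, 1.09268048]), 'orientation': array([-0.07815677,  0.07710116,  0.71380069, -0.69169032]), 'shot': 1}
key_green_top 0.7 230 187 [0.743 0.209 0.041] [0.737 0.206 0.057]
key_green_top 0.61 303 274 [0.521 0.035 0.055] [0.52  0.034 0.057]
key_red_top 0.54 220 265 [0.547 0.227 0.058] [0.547 0.228 0.057]
specimen_red_center 0.6 140 213 [0.685 0.43  0.039] [0.68  0.422 0.057]
specimen_red_center 0.53 195 188 [0.742 0.295 0.046] [0.738 0.292 0.057]
specimen_blue_center 0.85 309 209 [0.68  0.017 0.042] [0.675 0.017 0.057]
specimen_blue_center 0.78 265 190 [0.731 0.122 0.047] [0.728 0.121 0.057]
specimen_yellow_center 0.86 231 188 [0.74  0.208 0.041] [0.734 0.205 0.057]
key_white_top 0.52 256 300 [0.462 0.144 0.057] [0.462 0.144 0.057]
side {'fovy': 54.64585862409688, 'cx': 312.4871996380028, 'cy': 236.74269589108073, 'position': array([0.34691728, 0.73469728, 0.92739398]), 'orientation': array([-0.06206541,  0.35404529,  0.92148574, -0.14718645]), 'shot': 2}
key_gre
[... 958 characters left out ...]
0,  1.23819121e-01,  1.65029747e+00,  1.13544555e-05,
        1.36749602e+00, -8.25887867e-02]), 'joint_velocities': array([-0.00130488, -0.00015226, -0.00060043,  0.00156609, -0.00127522,
       -0.00134861]), 'joint_torque': array([ 9.16791178e-04, -4.23607814e+01, -3.65762329e+01,  7.90068896e-06,
        5.63177182e-04,  1.35901530e-05]), 'eef_pos': array([0.1919935 , 0.62098841, 0.23131132]), 'eef_rot': array([ 0.10560215,  0.69918134, -0.10561407,  0.69917044]), 'contact_force': array([ 0.36998842, -0.08100054,  0.43035763]), 'moment': array([0.05113549, 0.01046358, 0.00526265]), 'finger_gap': 0.08552329676077099}
[[-0.     0.295  0.955]
 [-0.     0.955 -0.295]
 [-1.    -0.    -0.   ]]
```

View pics/top0.png

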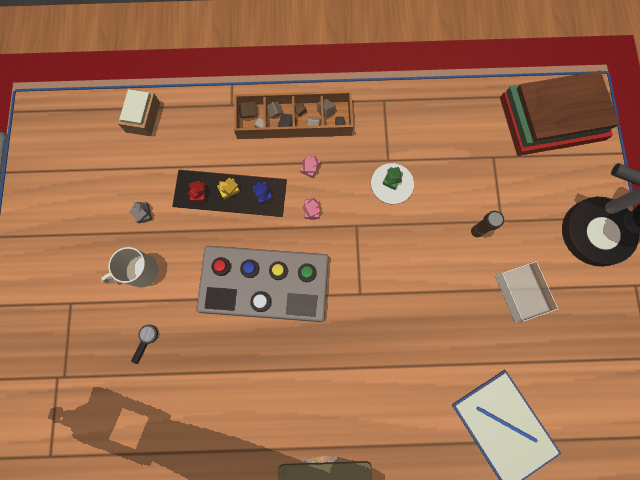

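View pics/side0.png

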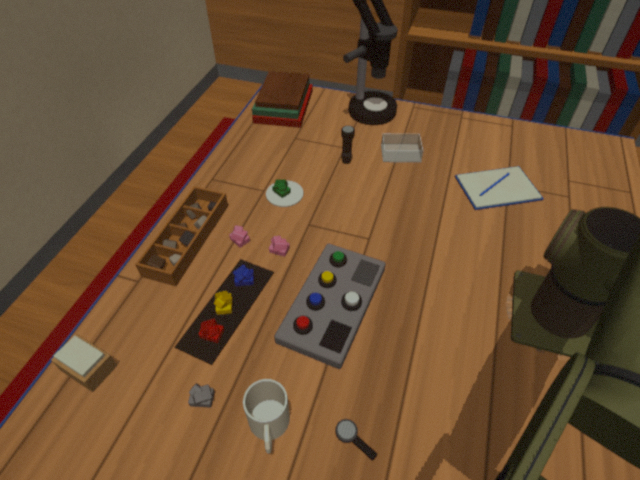

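The top view shows the green specimen on the plate at (393,178). The key row is red (220,266), blue (249,268), yellow (278,270) and green (307,272), with white at (261,301). The side view agrees. Next I refine the key centres by colour segmentation.

```bash
cat > m.py <<'E'
from h import *
seeds={'top':dict(red=(220,266),blue=(249,268),yellow=(278,270),green=(307,272),white=(261,301)),
'side':dict(red=(303,324),blue=(316,300),yellow=(327,278),green=(338,257),white=(352,299))}
def centres(n):
    p=optics.grab_frame(n); img=cv2.cvtColor(p['pixels'],cv2.COLOR_BGR2HSV).astype(int); out={}
    for c,(u,v) in seeds[n].items():
        s=np.median(img[v-2:v+3,u-2:u+3].reshape(-1,3),axis=0)
        dh=np.abs((img[...,0]-s[0]+90)%180-90)
        m=(img[...,2]>150)&(img[...,1]<60) if c=='white' else (dh<10)&(img[...,1]>100)
        yy,xx=np.mgrid[:480,:640]; m&=np.hypot(xx-u,yy-v)<14
        ys,xs=np.nonzero(m)
        W=np.array([world(p,x,y,p['depth'][y,x]) for x,y in zip(xs,ys)])
        uc,vc=(xs.min()+xs.max())/2,(ys.min()+ys.max())/2
        out[c]=world(p,xs.mean(),ys.mean(),z=.056)
        print(n,c,len(xs),xs.mean().round(1),ys.mean().round(1),np.ptp(xs),np.ptp(ys),'z',np.median(W[:,2]).round(4),out[c].round(4), np.median(W,axis=0).round(4))
    return out
if __name__=='__main__':
    for n in('top','side'):
        o=centres(n)
        L=[o[c] for c in 'red blue yellow green'.split()]
        print([np.linalg.norm(a-b).round(4) for a,b in zip(L,L[1:])], (L[3]-L[0]).round(3),(o['white']-np.mean(L,axis=0)).round(3))
E
python3 m.py
```

```text
top red 121 219.5 265.4 12 11 z 0.0587 [0.5463 0.2292 0.056 ] [0.5464 0.2284 0.0587]
top blue 114 248.3 267.4 11 11 z 0.0587 [0.5395 0.1621 0.056 ] [0.5389 0.162  0.0587]
top yellow 120 277.5 269.5 11 11 z 0.0591 [0.5324 0.0942 0.056 ] [0.5315 0.0931 0.0591]
top green 103 306.5 271.7 11 11 z 0.0593 [0.5252 0.027  0.056 ] [0.5243 0.0261 0.0593]
top white 141 259.4 300.6 13 13 z 0.0594 [0.4618 0.1366 0.056 ] [0.4611 0.1369 0.0594]
[np.float64(0.0675), np.float64(0.0683), np.float64(0.0676)] [-0.021 -0.202  0.   ] [-0.074  0.008  0.   ]
side red 177 302.4 322.7 15 16 z 0.0565 [0.5454 0.2346 0.056 ] [0.5455 0.2347 0.0565]
side blue 123 315.0 298.4 12 11 z 0.0576 [0.5391 0.1658 0.056 ] [0.5387 0.1665 0.0576]
side yellow 148 327.0 277.1 14 14 z 0.0561 [0.5312 0.1001 0.056 ] [0.5313 0.0999 0.0561]
side green 84 338.0 255.8 10 9 z 0.0573 [0.5248 0.0299 0.056 ] [0.5245 0.0315 0.0573]
side white 99 351.6 296.9 11 10 z 0.0583 [0.4616 0.1365 0.056 ] [0.4613 0.1383 0.0583]
[np.float64(0.069), np.float64(0.0662), np.float64(0.0706)] [-0.021 -0.205  0.   ] [-0.073  0.004 -0.   ]
```

Both cameras agree: green key about (0.525, 0.028), white key about (0.462, 0.137). I travel at the current height, closing the fingers on the way.

```bash
python3 -m creep '[[0,0,0,0,-15,16,1],[0,0,0,0,-25,26,1],[0,0,0,0,-25,26,1],[0,0,0,0,-25,26,1],[0,0,0,0,-25,26,1],[0,0,0,0,-25,26,1],[0,0,0,0,-25,26,1],[0,0,0,0,-25,26,1],[0,0,0,0,-25,26,1],[0,0,0,0,-25,26,1],[0,0,0,0,-25,26,1],[0,0,0,0,-25,26,1]]'
python3 -m creep '[[0,0,0,0,-25,27,1],[0,0,0,0,-25,27,1],[0,0,0,0,-25,27,1],[0,0,0,0,-25,27,1],[0,0,0,0,-25,27,1],[0,0,0,0,-25,27,1],[0,0,0,0,-15,16,1],[0,0,0,0,-10,11,1],[0,0,0,0,0,0,1],[0,0,0,0,0,0,1]]'
python3 -c "
from h import *
s=monitor.sense();M=R.from_quat(s['eef_rot']).as_matrix();print(s['eef_pos'],M.round(3))
for t in ((.525,.028,.08),(.462,.137,.08)): print((M.T@(np.array(t)-s['eef_pos'])*1000).round(1))"
```

```text
time: 2.1
eef_pos: [0.3954, 0.2532, 0.2316]
eef_rot: [0.106, 0.699, -0.105, 0.699]
contact_force: [-0.2, 0.8, -0.2]
finger_gap: -0.0006
time: 2.93
eef_pos: [0.5237, 0.0317, 0.2312]
eef_rot: [0.106, 0.699, -0.106, 0.699]
contact_force: [-1.2, 0.6, -0.6]
finger_gap: 0.0002
[0.52370186 0.03171737 0.23120505] [[-0.001  0.296  0.955]
 [ 0.001  0.955 -0.296]
 [-1.     0.    -0.001]]
[151.2  -3.2   2.5]
[151.3  82.2 -90. ]
```

```bash
python3 -m creep '[[0,0,0,10,-3,2,1],[0,0,0,25,0,0,1],[0,0,0,30,0,0,1],[0,0,0,30,0,0,1],[0,0,0,25,0,0,1],[0,0,0,20,0,0,1],[0,0,0,10,0,0,1],[0,0,0,0,0,0,1]]'
python3 - <<'E'
from h import *
a=[]
for n,u,v in(('top',306,272),('side',338,256)):
    p=optics.grab_frame(n);x,y=u-50,v-50
    a.append(cv2.resize(p['pixels'][y:y+100,x:x+100],(400,400),interpolation=cv2.INTER_CUBIC))
cv2.imwrite('pics/c1.png',np.hstack(a))
E
```

```text
time: 3.6
eef_pos: [0.522, 0.0294, 0.078]
eef_rot: [0.105, 0.701, -0.105, 0.697]
contact_force: [-0.8, 0.1, 0.3]
finger_gap: 0.0002
```

View pics/c1.png

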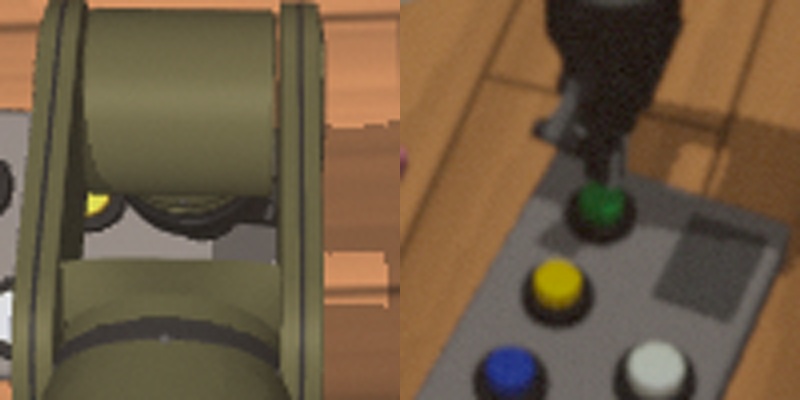

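The side crop shows the shut fingertips directly above the green key, at about (600,185) in the crop. I descend gently.

```bash
python3 -m creep '[[0,0,0,5,0,2,1],[0,0,0,5,0,1,1],[0,0,0,4,0,0,1],[0,0,0,3,0,0,1],[0,0,0,2,0,0,1],[0,0,0,0,0,0,1],[0,0,0,0,0,0,1]]'
python3 -m creep '[[0,0,0,2,0,0,1],[0,0,0,1,0,0,1],[0,0,0,0,0,0,1],[0,0,0,0,0,0,1]]'
python3 -m creep '[[0,0,0,1,0,0,1],[0,0,0,1,0,0,1],[0,0,0,0,0,0,1],[0,0,0,0,0,0,1]]'
```

```text
time: 4.28
eef_pos: [0.5275, 0.0273, 0.0622]
eef_rot: [0.106, 0.699, -0.106, 0.699]
contact_force: [-0.3, -0.6, -0.1]
finger_gap: 0.0001
time: 4.62
eef_pos: [0.5276, 0.0274, 0.0593]
eef_rot: [0.106, 0.699, -0.106, 0.699]
contact_force: [-0.1, -0.2, 0.4]
finger_gap: -0.0
time: 4.95
eef_pos: [0.5278, 0.0274, 0.0575]
eef_rot: [0.106, 0.699, -0.106, 0.699]
contact_force: [-1.1, 0.3, 1.4]
finger_gap: 0.0002
```

```bash
python3 -m creep '[[0,0,0,1.5,0,0,1],[0,0,0,1.5,0,0,1],[0,0,0,1.5,0,0,1],[0,0,0,1,0,0,1],[0,0,0,0,0,0,1],[0,0,0,0,0,0,1]]'
python3 -m creep '[[0,0,0,1,0,0,1],[0,0,0,1,0,0,1],[0,0,0,0,0,0,1],[0,0,0,0,0,0,1]]'
```

```text
time: 5.45
eef_pos: [0.5279, 0.0274, 0.0521]
eef_rot: [0.106, 0.699, -0.106, 0.699]
contact_force: [-0.7, -0.2, 3.5]
finger_gap: 0.0002
time: 5.78
eef_pos: [0.5279, 0.0274, 0.0509]
eef_rot: [0.106, 0.699, -0.106, 0.699]
contact_force: [-2.7, 0.6, 10.0]
finger_gap: 0.0002
```

```bash
python3 -m creep '[[0,0,0,0.5,0,0,1],[0,0,0,0,0,0,1],[0,0,0,0,0,0,1]]'
python3 - <<'E'
from h import *
for i in range(2):
    p=optics.grab_frame('side'); s=monitor.sense(); print(s['eef_pos'],s['contact_force'],s['moment'])
x,y=288,206
a=cv2.resize(p['pixels'][y:y+100,x:x+100],(600,600),interpolation=cv2.INTER_CUBIC)
cv2.imwrite('pics/c2.png',a)
E
```

```text
time: 6.03
eef_pos: [0.528, 0.0274, 0.0509]
eef_rot: [0.106, 0.699, -0.106, 0.699]
contact_force: [-5.3, 0.0, 13.1]
finger_gap: -0.0001
[0.52800512 0.02737023 0.05089919] [-5.71786337 -1.10775379 13.68521237] [0.01476565 0.88212628 0.00807556]
[0.52799258 0.02739173 0.05088738] [-4.94824061 -0.42577009 13.14378216] [0.03441518 0.88320142 0.04937401]
```

View pics/c2.png

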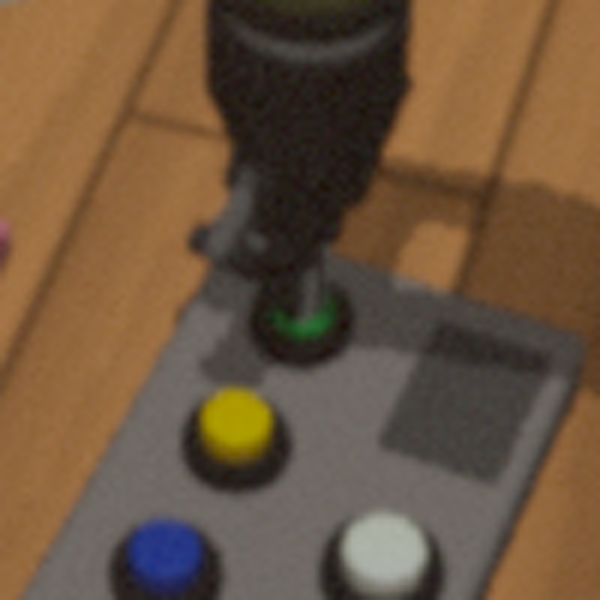

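The key is flush with its collar and bottomed out at 13 N. I lift off and check that it came back up while moving towards the white key.

```bash
python3 -m creep '[[0,0,0,-3,0,0,1],[0,0,0,-6,0,0,1],[0,0,0,-15,0,0,1],[0,0,0,-15,0,0,1],[0,0,0,-5,10,-11,1],[0,0,0,0,20,-22,1],[0,0,0,0,25,-28,1],[0,0,0,0,20,-23,1],[0,0,0,0,10,-12,1],[0,0,0,0,0,0,1],[0,0,0,0,0,0,1]]'
python3 - <<'E'
from h import *
p=optics.grab_frame('side'); s=monitor.sense(); M=R.from_quat(s['eef_rot']).as_matrix();print((M.T@(np.array((.462,.137,.0645))-s['eef_pos'])*1000).round(1),s['contact_force'])
x,y=288,206
a=cv2.resize(p['pixels'][y:y+120,x:x+120],(600,600),interpolation=cv2.INTER_CUBIC)
cv2.imwrite('pics/c3.png',a)
E
```

```text
time: 7.05
eef_pos: [0.4598, 0.1377, 0.0925]
eef_rot: [0.105, 0.7, -0.105, 0.699]
contact_force: [0.1, 0.5, 0.0]
finger_gap: 0.0002
[28.3  0.3  1.5] [ 0.22586698  0.3862721  -0.11276608]
```

View pics/c3.png

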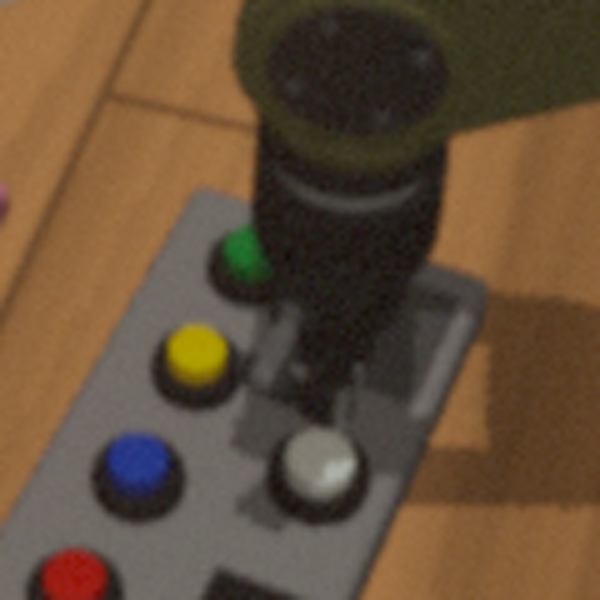

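The green key is back up at (247,252) in the crop, and the fingers stand over the white key at (320,465). I press white.

```bash
python3 -m creep '[[0,0,0,8,0,1,1],[0,0,0,10,0,0,1],[0,0,0,8,0,0,1],[0,0,0,3,0,0,1],[0,0,0,0,0,0,1],[0,0,0,0,0,0,1]]'
python3 -m creep '[[0,0,0,2,0,0,1],[0,0,0,2,0,0,1],[0,0,0,2,0,0,1],[0,0,0,1.5,0,0,1],[0,0,0,0,0,0,1],[0,0,0,0,0,0,1]]'
python3 -m creep '[[0,0,0,1.5,0,0,1],[0,0,0,1,0,0,1],[0,0,0,0,0,0,1],[0,0,0,0,0,0,1]]'
```

```text
time: 7.6
eef_pos: [0.4618, 0.1363, 0.0637]
eef_rot: [0.106, 0.7, -0.106, 0.699]
contact_force: [-0.9, 0.4, -0.1]
finger_gap: 0.0
time: 8.1
eef_pos: [0.4624, 0.1367, 0.0572]
eef_rot: [0.106, 0.699, -0.106, 0.699]
contact_force: [-0.1, -0.0, 1.7]
finger_gap: -0.0001
time: 8.43
eef_pos: [0.4624, 0.1367, 0.0546]
eef_rot: [0.106, 0.699, -0.105, 0.699]
contact_force: [0.9, 0.5, 3.8]
finger_gap: 0.0001
```

```bash
python3 -m creep '[[0,0,0,1.5,0,0,1],[0,0,0,1,0,0,1],[0,0,0,1,0,0,1],[0,0,0,0,0,0,1],[0,0,0,0,0,0,1]]'
python3 -m creep '[[0,0,0,1,0,0,1],[0,0,0,1,0,0,1],[0,0,0,0,0,0,1],[0,0,0,0,0,0,1]]'
```

```text
time: 8.85
eef_pos: [0.4624, 0.1367, 0.0511]
eef_rot: [0.106, 0.699, -0.106, 0.699]
contact_force: [0.8, 0.5, 4.8]
finger_gap: 0.0001
time: 9.18
eef_pos: [0.4625, 0.1368, 0.0508]
eef_rot: [0.105, 0.699, -0.106, 0.699]
contact_force: [-5.8, -0.8, 17.0]
finger_gap: 0.0002
```

Bottomed out at 17 N. I withdraw well above the console.

```bash
python3 -m creep '[[0,0,0,-3,0,0,1],[0,0,0,-6,0,0,1],[0,0,0,-15,0,0,1],[0,0,0,-25,0,0,1],[0,0,0,-30,0,0,1],[0,0,0,-30,0,0,1],[0,0,0,-30,0,0,1],[0,0,0,-30,0,0,1],[0,0,0,-20,0,0,1],[0,0,0,-8,0,0,1],[0,0,0,0,0,0,1],[0,0,0,0,0,0,1]]'
python3 - <<'E'
from h import *
p=optics.grab_frame('side'); s=monitor.sense(); print(s['eef_pos'],s['contact_force'])
cv2.imwrite('pics/s4.png',p['pixels'])
E
```

```text
time: 10.18
eef_pos: [0.4613, 0.1366, 0.2442]
eef_rot: [0.105, 0.7, -0.106, 0.698]
contact_force: [0.7, -0.1, 0.0]
finger_gap: -0.0001
[0.46087282 0.1364746  0.24339889] [ 1.04998448  0.22298892 -0.32355236]
```

View pics/s4.png

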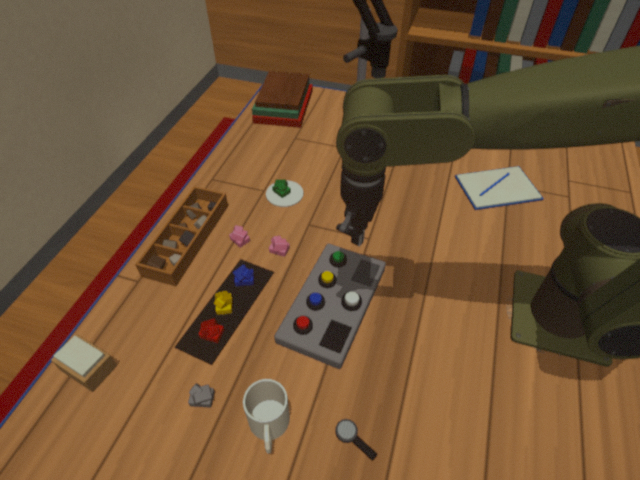

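All five keys are up, with white at (352,299) and green at (338,258). The specimens and the other visible objects haven't moved, and the hand is well clear.

```bash
python3 -c "
from plant import hand_in
print(hand_in())"
```

```text
the job is handed in; nothing more can be done
None
```

The specimen on the white plate was the green one. I pressed the green key fully down and let it come up, then pressed the white key fully down and withdrew. I handed the job in at about 10.2 s; no verdict was reported.

- **Presses:** both keys reached a hard stop at TCP height 0.051 m, green at about 13 N and white at about 17 N. That is about 2 mm higher than the nominal 0.049 m, which fits an offset of about 2 mm: key contact also began that much high, at about 0.059 m. The stop readings also showed 5–6 N of sideways force.
- **Key release:** the side camera showed the green key flush with its collar while pressed and back up before I pressed white. The last picture shows all five keys up.
- **Withdrawal:** the fingertips ended at 0.243 m, about 19 cm above the keys, with roughly zero contact force.
- **Scene:** in the last side picture the specimens, mug and loupe are where they started. The torch and sample box are hidden behind the arm there; the hand never went near them. I did not take a final top view.

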